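# Hold the spring clamp open for the next piece

## Robot

A 6-joint arm with a two-finger parallel gripper is mounted at the origin on a cart in front of the work surface, level with it; the furniture and walls round the work are solid. World frame = base frame: x ahead of the robot, y to its left, z up, the work surface at z = 0. Lengths are in mm, angles in degrees, forces in N, time in s.
With the tool pointing down it reaches from about 350 to 850 mm from the base axis. Payload 8.1 kg.
Tool frame: the origin (TCP) lies between the finger pads; the fingertips stand 25 mm ahead of it and the grasp point (between the pads) lies 6 mm ahead of it (r.tcp_to_tips is the distance from the TCP to the fingertips, in mm); z points along the fingers, y is the line along which they close (so a half turn about z gives the same grasp; the last joint's range is limited). The gripper opens to 85 mm and grips with 20 to 120 N. Pads are 22 mm wide; open, the fingers measure 114 mm over their backs; the gripper's body (76 mm by 85 mm) begins 54 mm behind the grasp point. The pads swing forward as they close: fully open they stand 13 mm farther back than shut.
Start: joints at [-71.757, 7.471, 85.268, -0, 87.261, -4.893], TCP at [235.769, -551.741, 226.492] pointing down, gripper open.
Joint ranges: [-169.43, 169.43], [-51.17, 129.36], [1.28, 143.12], [-76.62, 256.62], [0, 156.53], [-152.29, 152.29]. Speed limits (degrees/s): [136.94, 136.94, 159.86, 180, 180, 180].

## Interface

Orientations are given as [roll, pitch, yaw] about the fixed x, y, z axes, in that order (R = Rz(yaw) Ry(pitch) Rx(roll)).
In Python, from bench import r gives the robot as it stands.
- The arm moves only by the tool apply_moves, never from a script. Its arguments are lists of equal length, an entry for each row: "angular": the turn, a rotation vector about the world's x, y, z in units of 8 degrees (1.0 is 8 degrees), a list of three; "travel": the shift along the world's x, y, z in units of 40 mm (1.0 is 40 mm), a list of three; "jaw": the opening, from 0 (shut) to 1 (fully open). A call has 1 to 20 rows; each row shifts and turns the commanded pose from where the row before left it; what a row does not reach is not made up. A row lasts 1/8 s, in which the tool goes at most 62.5 mm and 10.7 degrees, less where a joint would pass 70% of its speed; a pose out of reach is approached as far as the arm can. A call is refused whole if a number of a shift passes 1 or a number of a turn 1, either way. A call with a gripper value outside its range is refused whole. The fingers move at their own pace and stop on an object; "force" is the grip in N (left out, the last holds). Time passes only in rows, so rows that do not move let the fingers close. It gives the time, the measured TCP pose, the force, the opening and the grip force at its end, in the units of the state.
- r.sense(): the state, without advancing time (a new reading comes with each control period).
- r.snapshot(name): name is "scene" or "top"; returns a dict with "color" (480x640x3 uint8, red, green, blue), "fx", "fy", "cx", "cy" (pixels), "R" (3x3) and "t" (3): a world point X has camera coordinates R X + t. Camera axes: x right, y down, z forward; pixel columns grow to the right and rows downward; lengths in mm; the calibration is good to about 2 mm. A picture is of the moment at which its call begins. There is no depth.
- r.hand_in(): hands the job in; it is judged then, once.
The state is a dict: "time": time; "joint_pos": joint angles; "qd": joint speeds; "joint_efforts": joint torques, N m; "tool_pos": TCP position; "tcp_rot": TCP orientation; "ft_force": force on the tool from outside, world axes, zero at the start; "wrist_torque": the same for the moment, N m; "finger_gap": finger opening in mm; "grip_force": force on a finger pad.
Only numpy, scipy, OpenCV 4.12 (cv2) and the standard library are available. Lean on these libraries where they do the work, as an engineer would, in place of code of your own. Each camera call takes 0.05 s, during which the arm holds its last target. There are 200 camera calls.

## Task

The piece of wood lying on the green pad goes into the spring clamp next. By its upright black handle, pull the clamp's jaw open against the spring until the orange pointer stands on that piece's line - the red line for the thin slat, the blue line for the square block - and hold it still there: finish while still holding the handle, the jaw open at the line. Leave both pieces of wood lying where they are.

Things in the scene. Friction and masses are not known exactly. Their poses are not given: they have to be found in the camera images.
- clamp: spring clamp fixed to the bench: grey base plate 250 x 160 x 12 mm with a dark steel fixed jaw at its rear, a dark front block with a blue spring barrel, two guide rods, all at most 50 mm high. Origin at the plate's underside, 5 mm behind its centre; its x axis points to the rear (fixed jaw), z up. The spring jaw slides between front block and fixed jaw and opens along the clamp's -x, towards the front.
- jaw (a joint): opening of the spring jaw in m: 0 shut against the fixed jaw (where the spring keeps it), grows as the jaw is pulled to the front, end stop at 0.085. On the red line it reads 0.040, on the blue line 0.070. The spring pulls it shut with 5 N at 0, 9 N at the red line, 12 N at the blue line; let go, it runs back to 0
- handle_grip (a point): point on the axis of the upright black round handle that stands on top of the aluminium spring jaw and moves with it, at a good grip height 80 mm above the bench. The handle is 24 mm in diameter and runs from 55 to 101 mm above the bench, with a 32 mm collar below that on the jaw's top, 49 mm above the bench
- pointer (a point): tip of the small orange pointer at the right side of the spring jaw, over the white scale strip, moving with the jaw; 66 mm to the side of the handle's axis (clamp's -y)
- red_line (a point): centre of the red line, 4 mm wide, across the white scale strip on the base plate: the pointer's place for the thin slat
- blue_line (a point): centre of the blue line, 4 mm wide, across the white scale strip, 30 mm in front of the red one: the pointer's place for the square block
- lamp_post (a point): middle of the upright double post (about 40 mm across, 0.4 m tall, never moves) of the desk lamp that stands behind and to the left of the clamp; an obstacle: bring the gripper to the handle from the front of the clamp, on the robot's side of the post
- green_pad: green pad 110 x 110 x 4 mm fixed on the bench; what lies on it is next. Origin at the centre of its underside
- cork_pad: cork-brown pad 110 x 110 x 4 mm fixed on the bench, for the piece that is not next. Origin at the centre of its underside
- square_block: square brown oak block, 62 x 62 x 40 mm, loose on one of the pads. Origin at the centre of its underside, z up
- thin_slat: thin flat slat of pale wood, 35 x 90 x 9 mm, loose on the other pad. Origin at the centre of its underside, z up

How it is judged (in metres and radians):
On the way:
1. the jaw is drawn off its rest by the handle (opened more than 15 mm with the fingers on it) (value of joint jaw above 0.015 m and contact force between the fingers and clamp above 2 N), for 0.1 s.
At the end, for the whole second after the job is handed in: fingers still hold the handle (over 3 N, grasp point within 50 mm of the grip point); the jaw is still (under 10 mm/s), pointer within 5 mm of the line for the piece on the green pad (slat: red, joint 0.040; block: blue, 0.070); both pieces within 15 mm of where they lay (((horizontal distance between thin_slat and green_pad below 0.04 m and horizontal distance between square_block and green_pad above 0.07 m and value of joint jaw between 0.035 and 0.045 m) or (horizontal distance between square_block and green_pad below 0.04 m and horizontal distance between thin_slat and green_pad above 0.07 m and value of joint jaw between 0.065 and 0.075 m)) and velocity of joint jaw between -0.01 and 0.01 m/s and contact force between the fingers and clamp above 3 N and distance between the grasp point and handle_grip below 0.05 m and distance of each of square_block, thin_slat from where it was at the start of the episode below 0.015 m); the arm keeps its last pose, push and grip.
It fails at once if a piece of wood was moved more than 15 mm (distance of any of square_block, thin_slat from where it was at the start of the episode above 0.015 m).
It also fails if it takes over 32 s, if anything falls off the work surface, if the arm or the gripper's body presses on something with over 40 N, if the wrist force passes 120 N, or if a joint passes its speed limit or range.

## Working session

There is one attempt and no reset: what is moved stays moved. The work goes in short steps, Python scripts to look and compute and a tool call to move; the robot and the scene stay as the last step left them, time stands still between calls to the robot, and variables do not carry over. Pictures are saved under pics/ and viewed, at most 10 in all, crops included, and the job is handed in when it is done.

Besides the shell and the picture viewer there is one more tool, called as name(argument=value, ...), one argument or row to a line, values as JSON. apply_moves: Moves the arm, as the interface text tells. Its arguments: {"type":"object","properties":{"angular":{"type":"array"},"travel":{"type":"array"},"jaw":{"type":"array"},"force":{"type":"number"}},"required":["angular","travel","jaw"]}

```bash
mkdir -p pics
cat > h.py <<'E'
from bench import r
import numpy as np, cv2
def snap(n,f):
    s=r.snapshot(n); cv2.imwrite(f,s["color"][:,:,::-1]); return s
def ray(s,u,v,z):
    R=np.array(s["R"]);t=np.array(s["t"]);c=-R.T@t
    d=R.T@np.array([(u-s["cx"])/s["fx"],(v-s["cy"])/s["fy"],1]); return c+d*(z-c[2])/d[2]
E
python3 - <<'E'
from h import *
import pickle
d={n:snap(n,f"pics/{n}1.png") for n in("scene","top")}
pickle.dump(d,open("s.pkl","wb"))
for n in d:print(n,-np.array(d[n]["R"]).T@d[n]["t"])
print(r.sense())
E
```

```text
scene [-180.89765279  735.619049   1036.93590501]
top [ 440.03875812  192.13916593 1338.69914873]
{'time': 0.1, 'joint_pos': array([-7.17574525e+01,  7.51150800e+00,  8.53253586e+01,  1.47253502e-03,
        8.72621977e+01, -4.89402774e+00]), 'qd': array([-0.06882477,  0.08176155, -0.1366027 , -0.01874111,  0.02675501,
       -0.03039851]), 'joint_efforts': array([ 2.08136320e-03, -5.70951784e+01, -5.01943839e+01, -1.79194844e-04,
        8.17164924e-03, -6.21701338e-05]), 'tool_pos': array([ 235.60987562, -551.23450051,  225.51954418]), 'tcp_rot': array([-1.79901422e+02, -9.91684158e-03,  2.31364951e+01]), 'ft_force': array([ 0.08225017, -1.03066183, -0.06333052]), 'wrist_torque': array([ 3.77329719e-03,  5.46021714e-05, -3.96267121e-02]), 'grip_force': 0.0, 'finger_gap': 85.34602288049362}
```

View pics/scene1.png

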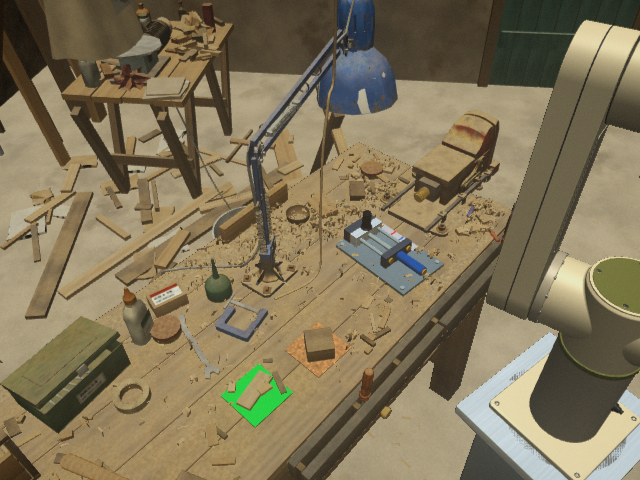

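View pics/top1.png

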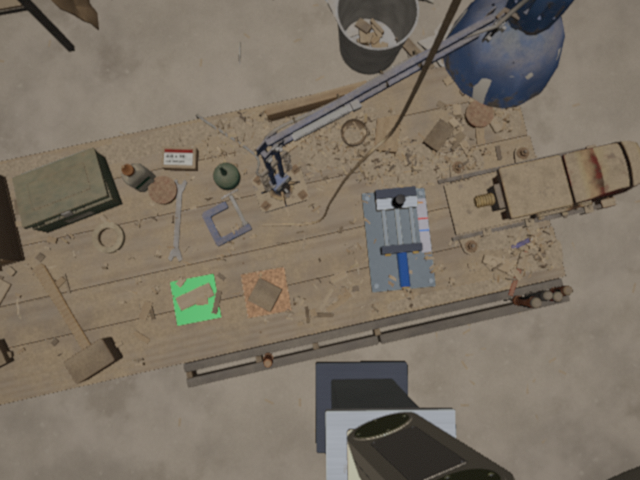

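The scene view shows the clamp at about (390,250), with its handle at (367,220). The green pad at (257,395) carries a pale slat, and the block is on cork at (319,345). In the top view the handle is at about (398,201). I'll zoom in to confirm the slat and find the lines.

Run:
```python
from h import *
import pickle
d=pickle.load(open("s.pkl","rb"))
a=d["top"]["color"][170:310,340:460]; b=d["top"]["color"][250:350,150:310]; c=d["scene"]["color"][200:300,320:460]
f=lambda x,w,h:cv2.resize(x,(w,h),interpolation=cv2.INTER_CUBIC)
im=np.zeros((600,800,3),np.uint8); im[:560,:480]=f(a,480,560); im[:200,480:]=f(b,320,200); im[220:449,480:]=f(c,320,229)
cv2.imwrite("pics/z1.png",im[:,:,::-1])
t=d["top"];s=d["scene"]
print("handle top",ray(t,398,200,101),"scene",ray(s,367,212,101))
hsv=cv2.cvtColor(t["color"],cv2.COLOR_RGB2HSV)[170:310,340:460]
for nm,lo,hi,z in(("barrel/blue",(105,120,60),(130,255,255),30),("red",(165,60,120),(180,255,255),13),("orange",(5,150,150),(20,255,255),20),("handle",(0,0,0),(180,255,45),101)):
    n,l,st,ce=cv2.connectedComponentsWithStats(cv2.inRange(hsv,lo,hi))
    for i in range(1,n):
        if st[i,4]>4:print(nm,st[i],ce[i]+[340,170],ray(t,*(ce[i]+[340,170]),z).round())
```

```text
handle top [652.99725447 -15.99091286 101.        ] scene [654.65790711 -21.67490923 101.        ]
barrel/blue [ 57  82  13  35 312] [403.04807692 268.88782051] [494. -36.  30.]
red [82 47  5  1  5] [424. 217.] [624. -95.  13.]
handle [35 23  1  6  6] [375.  195.5] [664.  38. 101.]
handle [52 27 10 11 54] [395.87037037 203.44444444] [645. -11. 101.]
```

View pics/z1.png

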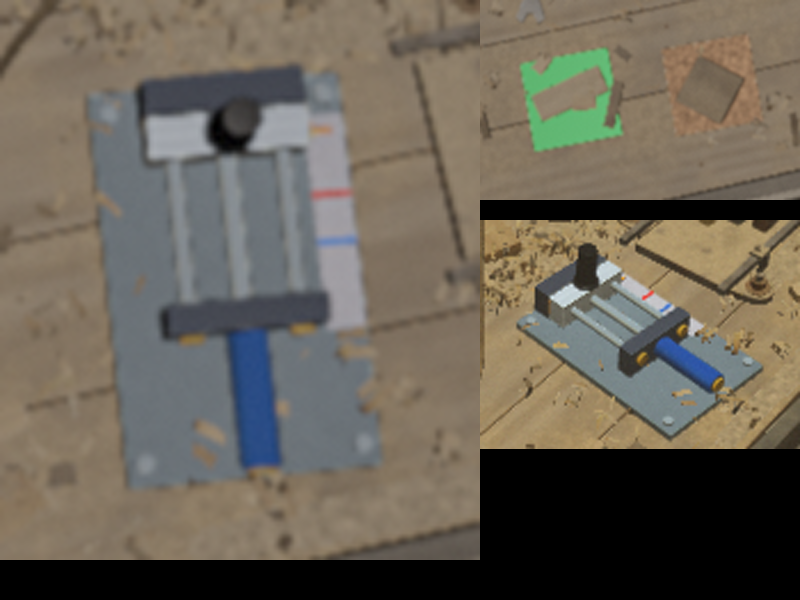

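The zoom confirms that the thin slat is on the green pad, so the target is the red line (0.040). In the crop, the handle top is at (241,117), the pointer at (320,129) and the red line at (331,194). The clamp is yawed by about 5°.

Run:
```python
from h import *
import pickle
d=pickle.load(open("s.pkl","rb"));t=d["top"];s=d["scene"]
z=lambda u,v,h:ray(t,340+u/4-.4,170+v/4-.4,h).round(1)
a,b=z(92,100,12),z(128,488,12);print("edge",a,b,np.degrees(np.arctan2(*(a-b)[1::-1])))
a,b=z(340,75,12),z(380,465,12);print("edge",a,b,np.degrees(np.arctan2(*(a-b)[1::-1])))
print("htop",z(241,117,101),"pointer",z(320,129,16),"red",z(331,194,12),"blue",z(337,241,12))
u=lambda x,y,h:ray(s,320+(x-480)/2.286,200+(y-220)/2.29,h).round(1)
print("scene htop",u(588,247,101))
```

```text
edge [682.9  58.   12. ] [439.4  40.2  12. ] 4.180920165649442
edge [697.4 -98.9  12. ] [ 451.9 -116.7   12. ] 4.146979030509501
htop [655.7 -20.4 101. ] pointer [662.4 -84.5  16. ] red [621.8 -91.1  12. ] blue [592.1 -94.   12. ]
scene htop [654.9 -22.7 101. ]
```

apply_moves(
  angular=[
    [0, 0, -0.2],
    [0, 0, -0.2],
    [0, 0, -0.2],
    [0, 0, -0.2],
    [0, 0, -0.2],
    [0, 0, -0.2],
    [0, 0, -0.2],
    [0, 0, -0.2],
    [0, 0, -0.2],
    [0, 0, -0.2],
    [0, 0, -0.2],
    [0, 0, -0.2],
    [0, 0, 0],
    [0, 0, 0],
    [0, 0, 0],
    [0, 0, 0],
    [0, 0, 0],
    [0, 0, 0],
    [0, 0, 0],
    [0, 0, 0],
  ],
  travel=[
    [0.48, 0.93, 0],
    [0.48, 0.93, 0],
    [0.48, 0.93, 0],
    [0.48, 0.93, 0],
    [0.48, 0.93, 0],
    [0.48, 0.93, 0],
    [0.48, 0.93, 0],
    [0.48, 0.93, 0],
    [0.48, 0.93, 0],
    [0.48, 0.93, 0],
    [0.48, 0.93, 0],
    [0.48, 0.93, 0],
    [0.48, 0.93, 0],
    [0.48, 0.93, 0],
    [0.94, 0.06, 0],
    [0.94, 0.06, 0],
    [0.94, 0.06, 0],
    [0.94, 0.06, 0],
    [0, 0, 0],
    [0, 0, 0],
  ],
  jaw=[1, 1, 1, 1, 1, 1, 1, 1, 1, 1, 1, 1, 1, 1, 1, 1, 1, 1, 1, 1],
  force=80,
)

```text
time: 2.6
tool_pos: [654.3, -21.3, 225.7]
tcp_rot: [-180.0, 0.1, 3.9]
ft_force: [1.2, -0.4, 0.1]
finger_gap: 85.2
grip_force: 0.0
```

apply_moves(
  angular=[
    [0, 0, 0],
    [0, 0, 0],
    [0, 0, 0],
    [0, 0, 0],
    [0, 0, 0],
    [0, 0, 0],
    [0, 0, 0],
    [0, 0, 0],
    [0, 0, 0],
    [0, 0, 0],
    [0, 0, 0],
    [0, 0, 0],
  ],
  travel=[
    [0, 0, -0.7],
    [0, 0, -0.7],
    [0, 0, -0.7],
    [0, 0, -0.7],
    [0, 0, -0.7],
    [0, 0, 0],
    [0, 0, 0],
    [0, 0, 0],
    [0, 0, 0],
    [0, 0, 0],
    [0, 0, 0],
    [0, 0, 0],
  ],
  jaw=[1, 1, 1, 1, 1, 1, 0, 0, 0, 0, 0, 0],
)

```text
time: 4.1
tool_pos: [655.6, -21.1, 88.1]
tcp_rot: [-180.0, -0.1, 3.9]
ft_force: [-2.2, 1.4, 6.7]
finger_gap: 19.7
grip_force: 78.1
```

Run:
```python
from h import *
s=snap("scene","pics/x.png");t=snap("top","pics/y.png")
f=lambda x:cv2.resize(x,(400,400),interpolation=cv2.INTER_CUBIC)
cv2.imwrite("pics/z2.png",np.hstack([f(s["color"][170:270,320:420]),f(t["color"][170:270,350:450])])[:,:,::-1])
print(r.sense()["finger_gap"],r.sense()["tool_pos"])
```

```text
19.63815007044395 [655.62063311 -21.08862402  88.06487547]
```

View pics/z2.png

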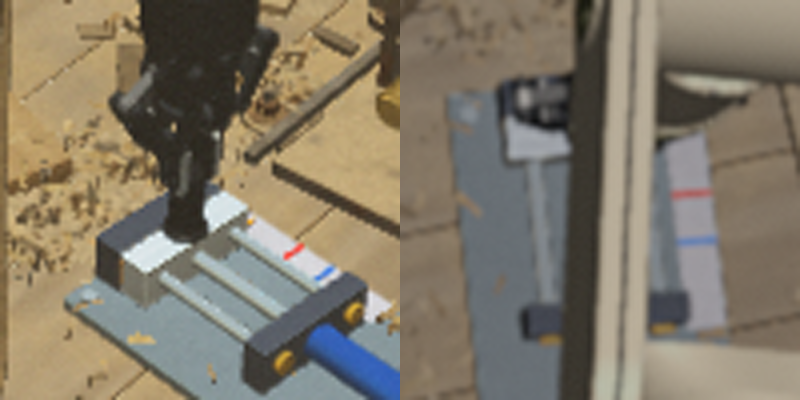

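The fingers have closed on the handle. In the crop, the pointer is at about (250,220) and the red line at (293,251). I'll pull slowly by 40 mm.

apply_moves(
  angular=[
    [0, 0, 0],
    [0, 0, 0],
    [0, 0, 0],
    [0, 0, 0],
    [0, 0, 0],
    [0, 0, 0],
    [0, 0, 0],
    [0, 0, 0],
    [0, 0, 0],
    [0, 0, 0],
    [0, 0, 0],
    [0, 0, 0],
  ],
  travel=[
    [-0.1, -0.007, 0],
    [-0.1, -0.007, 0],
    [-0.1, -0.007, 0],
    [-0.1, -0.007, 0],
    [-0.1, -0.007, 0],
    [-0.1, -0.007, 0],
    [-0.1, -0.007, 0],
    [-0.1, -0.007, 0],
    [-0.1, -0.007, 0],
    [-0.1, -0.007, 0],
    [0, 0, 0],
    [0, 0, 0],
  ],
  jaw=[0, 0, 0, 0, 0, 0, 0, 0, 0, 0, 0, 0],
)

```text
time: 5.7
tool_pos: [617.4, -24.3, 88.1]
tcp_rot: [180.0, -0.3, 3.9]
ft_force: [9.0, 0.3, -0.1]
finger_gap: 19.8
grip_force: 78.4
```

Run:
```python
from h import *
s=snap("scene","pics/x2.png");t=snap("top","pics/y2.png")
f=lambda x:cv2.resize(x,(400,400),interpolation=cv2.INTER_CUBIC)
cv2.imwrite("pics/z3.png",np.hstack([f(s["color"][200:260,360:420]),f(t["color"][190:250,390:450])])[:,:,::-1])
print(r.sense()["tool_pos"])
```

```text
[617.44331235 -24.31780355  88.0926334 ]
```

View pics/z3.png

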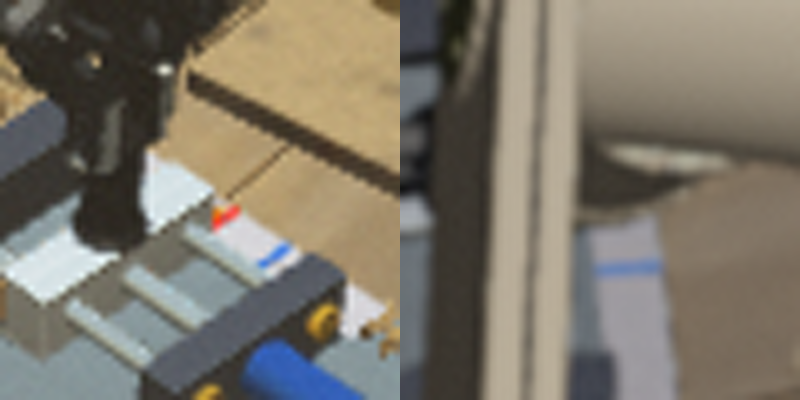

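The pointer in the left crop is at about (218,215), at the red line (228,217). The TCP has travelled 38.3 mm at 9 N. I'll add the last 1.6 mm.

apply_moves(
  angular=[
    [0, 0, 0],
    [0, 0, 0],
    [0, 0, 0],
    [0, 0, 0],
    [0, 0, 0],
    [0, 0, 0],
  ],
  travel=[
    [-0.04, 0, 0],
    [0, 0, 0],
    [0, 0, 0],
    [0, 0, 0],
    [0, 0, 0],
    [0, 0, 0],
  ],
  jaw=[0, 0, 0, 0, 0, 0],
)

```text
time: 6.55
tool_pos: [615.9, -24.4, 88.1]
tcp_rot: [179.9, -0.3, 3.9]
ft_force: [9.4, -0.2, 0.3]
finger_gap: 19.5
grip_force: 78.6
```

Run:
```python
from h import *
s=snap("scene","pics/x3.png")
cv2.imwrite("pics/z4.png",cv2.resize(s["color"][215:250,375:410],(560,560),interpolation=cv2.INTER_NEAREST)[:,:,::-1])
q=r.sense();print(q["tool_pos"],q["ft_force"],q["grip_force"])
R=np.array(s["R"]);t=np.array(s["t"])
y=np.radians(4.2)
def px(X):
    c=R@X+t;return (s["fx"]*c[0]/c[2]+s["cx"],s["fy"]*c[1]/c[2]+s["cy"])
print(px(np.array([622,-91,12.])),px(np.array([592,-93.2,12.])))
```

```text
[615.90874508 -24.43573051  88.09199452] [ 9.22005374  0.03351794 -0.2482261 ] 78.55721402331255
(np.float64(392.3170486757423), np.float64(232.61140696335596)) (np.float64(400.2501333313516), np.float64(237.99444405512776))
```

View pics/z4.png

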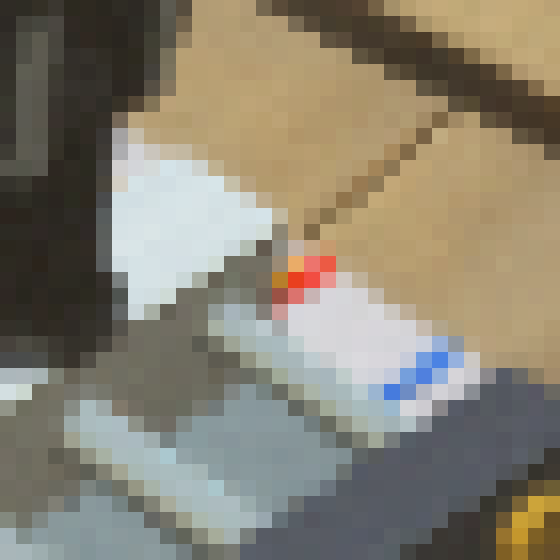

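The orange pointer at (290,272) in the crop stands on the red line (305,280). The 9.2 N spring force and the 39.7 mm of travel agree with that, so I'm handing in.

```bash
python3 -c "from bench import r; print(r.hand_in())"
```

```text
the job is handed in; nothing more can be done
None
```

I handed in the job with the gripper still holding the handle and the orange pointer on the red line for the thin slat (about 40 mm open). I never went near either piece of wood, and no verdict came back.

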